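# Lay the pressing bar across the mended book

### The arm

A 7-joint arm with a two-finger parallel gripper is mounted at the origin on the work surface. World frame = base frame: x ahead of the robot, y to its left, z up, the work surface at z = 0. Lengths are in m, angles in rad, forces in N, time in s.
With the tool pointing down it reaches from about 0.4 to 0.85 m from the base axis. Payload 10.4 kg.
Tool frame: the origin (TCP) lies at the very end of the fingers, on their centre line; the grasp point (between the pads) lies 19 mm behind it; z points along the fingers, y is the line along which they close (so a half turn about z gives the same grasp; the last joint's range is limited). The gripper opens to 87 mm and grips with 3 to 60 N. Pads are 19 mm wide; open, the fingers measure 117 mm over their backs; the gripper's body (75 mm by 190 mm) begins 51 mm behind the grasp point.
Start: joints at [-1.147, 0.332, -0.065, 1.46, 0.022, 1.35, -0.088], TCP at [0.27, 0.564, 0.223] pointing down, gripper open.
Joint ranges: [-2.6, 2.6], [-0.5, 2.12], [-1.47, 1.34], [0.16, 2.42], [-1.27, 4.41], [0.06, 2.06], [-2.6, 2.6]. Speed limits (rad/s): [2.22, 2.22, 2.79, 2.79, 3.14, 3.14, 3.14].

### API

Orientations are given as a unit quaternion [x, y, z, w].
In Python, from bench import status, camera, order gives the robot as it stands.
- The arm moves only by the tool jog_arm, never from a script. Its argument "plan" is a list of rows, each a list of 7 numbers: the turn, a rotation vector about the tool's x, y, z in rad, then the shift along the tool's x, y, z in mm, then the opening, from -1 (shut) to 1 (fully open). A call has 1 to 12 rows; each row is the pose to reach, as a shift and turn from the pose commanded when the call began, along the tool's axes at that moment; what a row does not reach only later rows make up. A row lasts 1/10 s, in which the tool goes at most 50 mm and 8.59 degrees, less where a joint would pass 70% of its speed; a pose out of reach is approached as far as the arm can. A call with a gripper value outside its range is refused whole. The fingers move at their own pace and stop on an object; "squeeze" is the grip in N (left out, the last holds). Time passes only in rows, so rows that repeat a pose let the fingers close. It gives the time, the measured TCP pose, the force, the opening and the grip force at its end, in the units of the state.
- status.read_state(): the state, without advancing time (a new reading comes with each control period).
- camera(name): name is "side" or "top"; returns a dict with "image" (384x512x3 uint8, red, green, blue), "z_map" (384x512 float32, m along the optical axis (not along the pixel's ray), 0 where there is no reading), "fx", "fy", "cx", "cy" (pixels), "world_from_camera" (4x4, takes a point from camera to world coordinates). Camera axes: x right, y down, z forward; pixel columns grow to the right and rows downward; lengths in m; the calibration is good to about 2 mm. A picture is of the moment at which its call begins.
- order.close_job(): hands the job in; it is judged then, once.
The state is a dict: "time": time; "joint_positions": joint angles; "joint_vel": joint speeds; "joint_torque": joint torques, N m; "ee_pos": TCP position; "eef_rot": TCP orientation; "ft_force": force on the tool from outside, world axes, zero at the start; "torque": the same for the moment, N m; "width": finger opening in m; "grip_force": force on a finger pad.
Only numpy, scipy, OpenCV 4.12 (cv2) and the standard library are available. Lean on these libraries where they do the work, as an engineer would, in place of code of your own. Each camera call takes 0.05 s, during which the arm holds its last target. There are 200 camera calls.

### The job

The mended book in the pressing stand needs its bar. Draw the aluminium bar out of the low rack by the end that sticks out, set it down flat on the table clear of the rack and let go of it, then take it again by its middle and lay it flat across the book in the channels of both wooden blocks, fully down and with its ends about level with the blocks' outer faces. Leave the glue jar, the roll of tape and the mug where they are.

Things in the scene. Friction and masses are not known exactly. Their poses are not given: they have to be found in the camera images.
- bar: The pressing bar: plain straight aluminium bar, 240 mm long (its y axis), 24 mm wide (x), 16 mm thick (z), about 0.25 kg. Origin at its centre. It starts lying flat on the table in a bay of the rack, only the last 40 to 50 mm of its +y end sticking out of the mouth.
- rack: Low white rack fixed on the robot's right, 230 mm long (y), x from -28 to +78 mm, roof 32 mm above the table, thin green book on it (top 48 mm, y up to +22 mm). Origin: table level, middle of the bar's bay. The bay is 44 mm wide, 26 mm high, open at +y (mouth at y = +115 mm), closed at -y, without floor: the bar slides out on the table. The bay at +x holds cardboard.
- stand: Book-pressing stand fixed on the left: plywood base 170 (x) x 300 (y) x 12 mm, blue book (150 x 128 mm, top at 42 mm) between two wooden blocks centred at y = -97.5 and +97.5 mm, each 45 mm long in y. Each has a channel along y in its top: 34 mm wide, ends open, floor at 48 mm, cheeks up to 64 mm above the table. Block outer faces 240 mm apart. Origin: centre of underside.
- seat (a point): The point where the bar's centre is when it is laid home in both channels: midway between the blocks, 56 mm above the table. Axes as the stand's: y along the channels, z up.
- jar: White glue jar with lid, 60 mm across, 85 mm tall, beyond the middle of the table; not part of the job. Origin: centre of its underside.
- tape: Roll of clear tape lying flat, 80 mm across, 24 mm high, beyond the middle of the table; not part of the job. Origin: centre of its underside.
- mug: White mug, 76 mm across, 90 mm tall, beyond the rack; not part of the job. Origin: centre of its underside.
Not all that is in view belongs to the job. Of the things that look like the bar, the largest one is meant.

How it is judged:
On the way:
1. the bar lies on the table, wholly out of the rack, let go and still ((y of bar in the frame of rack above 0.23 m or x of bar in the frame of rack below -0.08 m or x of bar in the frame of rack above 0.13 m) and height (world z) of bar below 0.014 m and linear speed of bar below 0.02 m/s and contact force between the fingers and bar below 0.1 N), for 0.2 s.
At the end, for the whole second after the job is handed in: The bar lies flat and still, let go, in the channels of both blocks: its centre within 3 mm in height of the seat point, 8 mm across and 15 mm along the channels, parallel to them within 0.08 rad and not tilted more than 0.06 rad (x of bar in the frame of seat between -0.008 and 0.008 m and y of bar in the frame of seat between -0.015 and 0.015 m and z of bar in the frame of seat between -0.003 and 0.003 m and angle between the y axis of bar and the y axis of seat, either way round below 0.08 rad and angle between the z axis of bar and the z axis of seat, either way round below 0.06 rad and linear speed of bar below 0.02 m/s and contact force between the fingers and bar below 0.1 N); the robot touches nothing.
It fails at once if the jar, tape or mug is moved by more than 40 mm (distance of any of jar, tape, mug from where it was at the start of the episode above 0.04 m).
It also fails if it takes over 54 s, if anything falls off the work surface, if the arm or the gripper's body presses on something with over 40 N, if the wrist force passes 120 N, or if a joint passes its speed limit or range.

## Working session

There is one attempt and no reset: what is moved stays moved. The work goes in short steps, Python scripts to look and compute and a tool call to move; the robot and the scene stay as the last step left them, time stands still between calls to the robot, and variables do not carry over. Pictures are saved under pics/ and viewed, at most 10 in all, crops included, and the job is handed in when it is done.

Besides the shell and the picture viewer there is one more tool, called after "Call:" as name([rows], argument=value, ...), one row to a line, values as JSON. jog_arm: Moves the arm, as the interface text tells. Its arguments: {"type":"object","properties":{"plan":{"type":"array"},"squeeze":{"type":"number"}},"required":["plan"]}

```bash
mkdir -p pics; cat > h.py <<'E'
import numpy as np, cv2
from bench import status, camera, order
def grab(n,tag):
    c=camera(n); np.savez(f'pics/{tag}.npz',**c); cv2.imwrite(f'pics/{tag}.png',c['image'][:,:,::-1]); return c
def cloud(c):
    z=c['z_map']; v,u=np.mgrid[:z.shape[0],:z.shape[1]]
    P=np.stack([(u-c['cx'])/c['fx']*z,(v-c['cy'])/c['fy']*z,z],-1)
    T=c['world_from_camera']; W=P@T[:3,:3].T+T[:3,3]; W[z==0]=np.nan; return W
E
python3 - <<'E'
from h import *
c=grab('top','t0'); s=grab('side','s0')
cv2.imwrite('pics/both.png',cv2.resize(np.hstack([c['image'],s['image']])[:,:,::-1],(800,300)))
st=status.read_state(); print({k:np.round(st[k],4) for k in('time','ee_pos','eef_rot','width','ft_force')})
print(c['world_from_camera'].round(3),c['fx'],s['world_from_camera'].round(3))
E
```

```text
{'time': np.float64(0.1), 'ee_pos': array([0.2699, 0.5633, 0.2218]), 'eef_rot': array([ 2.215e-01,  9.752e-01, -6.000e-04, -1.000e-04]), 'width': np.float64(0.087), 'ft_force': array([-0.5656,  0.3075,  0.0738])}
[[ 0.008 -0.996  0.093  0.387]
 [-1.    -0.01  -0.017 -0.073]
 [ 0.018 -0.093 -0.996  1.036]
 [ 0.     0.     0.     1.   ]] 359.42426888541564 [[ 0.924 -0.261  0.279  0.109]
 [-0.382 -0.612  0.693 -1.039]
 [-0.01  -0.747 -0.665  1.003]
 [ 0.     0.     0.     1.   ]]
```

View pics/t0.png

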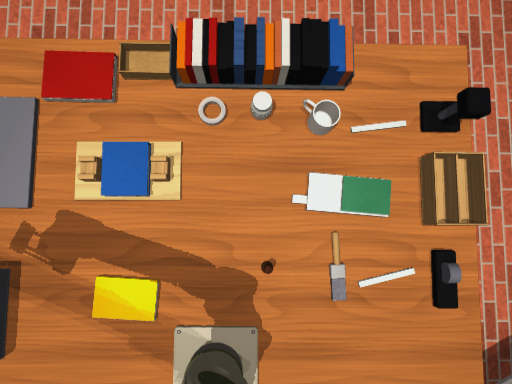

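View pics/s0.png

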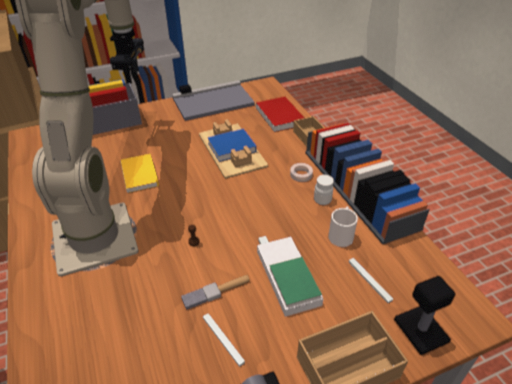

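The top view shows the bar's stub at about (299,199), the rack from (307,173) to (391,216) with its mouth facing +y, and the stand at about (128,170) with its channels along the image row. The loose white strips at (379,127) and (387,277) are decoys. Next I fit the poses.

```bash
cat > m.py <<'E'
from h import *
c=dict(np.load('pics/t0.npz')); W=cloud(c)
v,u=np.mgrid[:384,:512]
def sel(u0,u1,v0,v1,z0,z1): 
    m=(u>=u0)&(u<=u1)&(v>=v0)&(v<=v1)&(W[...,2]>z0)&(W[...,2]<z1); return W[m]
def rect(n,P):
    r=cv2.minAreaRect((P[:,:2]*1000).astype(np.float32)); print(n,len(P),np.round(r[0],1),np.round(r[1],1),round(r[2],2),'z',np.median(P[:,2]).round(4))
tb=sel(200,290,225,250,-.05,.05); print('table z',np.median(tb[:,2]))
rect('rack',sel(300,400,165,225,.025,.06)); rect('green',sel(300,400,165,225,.041,.06))
rect('white',sel(300,400,165,225,.026,.038))
rect('stub',sel(285,305,185,212,.009,.024))
rect('base',sel(65,195,130,210,.006,.08)); rect('blue',sel(98,155,135,205,.036,.047))
rect('cheeksL',sel(70,104,140,205,.056,.075)); rect('cheeksR',sel(148,190,140,205,.056,.075))
rect('floorL',sel(70,104,140,205,.045,.053)); rect('floorR',sel(150,190,140,205,.045,.053))
for n,b in dict(jar=(245,280,85,125),tape=(192,232,90,130),mug=(300,345,95,140)).items(): rect(n,sel(*b,.015,.12))
E
python3 m.py
python3 - <<'E'
import cv2
a=cv2.imread('pics/t0.png')
import numpy as np
x=cv2.resize(a[160:225,285:400],None,fx=5,fy=5,interpolation=cv2.INTER_CUBIC)[:,:575]; y=cv2.resize(a[135:205,70:190],None,fx=4.75,fy=4,interpolation=cv2.INTER_CUBIC)[:,:570]
cv2.imwrite('pics/crop.png',np.vstack([x[:, :570],y])[:600])
E
```

```text
table z 0.0007446205078616153
rack 3094 [ 484.1 -367.3] [228.9 106.5] 85.52 z 0.0462
green 1695 [ 480.3 -413.7] [135.4  98.2] 85.24 z 0.0486
white 1392 [ 484.1 -367.3] [228.9 106.5] 85.52 z 0.0327
stub 120 [ 461.9 -230.6] [40.  38.2] 0.52 z 0.016
base 6218 [549.9 252.4] [232.6 359.3] 1.29 z 0.0406
blue 2496 [549.4 253.2] [150.  161.3] 0.56 z 0.0427
cheeksL 201 [547.3 356.2] [46.7 63.6] 89.65 z 0.0642
cheeksR 185 [550.1 160.5] [61.8 43.6] 1.17 z 0.0644
floorL 242 [538.  345.3] [131.4  65.1] 2.67 z 0.0486
floorR 213 [549.3 160.9] [61.6 45.2] 1.83 z 0.0488
jar 494 [ 754.4 -124. ] [102.5  94. ] 2.46 z 0.0836
tape 378 [724.9  21.1] [78.  77.6] 29.07 z 0.0242
mug 701 [ 710.4 -290.6] [101.6  74.7] 20.05 z 0.0629
```

View pics/crop.png

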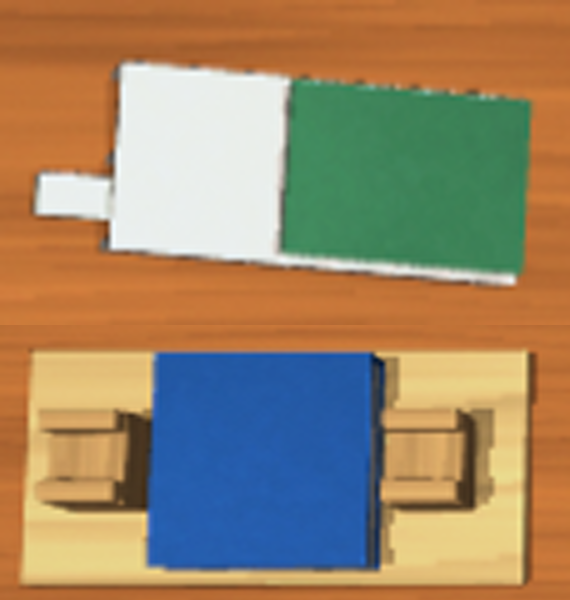

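The crop shows the stub about 4° off the image row, matching the rack. The channels run level. I'll refine the stub and stand, then write a helper that works out the moves.

```bash
cat >> h.py <<'E'
from scipy.spatial.transform import Rotation as R
def go(xyz,yaw=None):
    "print turn (rotvec) and shift mm for target TCP xyz (m), tool down, tool-y yaw deg"
    s=status.read_state(); r=R.from_quat(s['eef_rot']); p=np.array(s['ee_pos'])
    y=r.as_matrix()[:,1]; yaw0=np.degrees(np.arctan2(y[1],y[0]))
    if yaw is None: yaw=yaw0
    a=np.radians(yaw); Y=np.array([np.cos(a),np.sin(a),0]); Z=np.array([0,0,-1.]); T=R.from_matrix(np.stack([np.cross(Y,Z),Y,Z],1))
    print('t',round(s['time'],2),'pos',p.round(4),'yaw',yaw0.round(2),'w',s['width'],'turn',(r.inv()*T).as_rotvec().round(3),'shift',(r.inv().apply(np.array(xyz)-p)*1000).round(1))
E
cat > m2.py <<'E'
exec(open('m.py').read().split("tb=")[0])
o=np.array([.4592,-.3653]); a=np.radians(85.5); Y=np.array([np.cos(a),np.sin(a)]); X=np.array([Y[1],-Y[0]])
P=sel(280,312,180,220,.010,.022); l=np.stack([(P[:,:2]-o)@X,(P[:,:2]-o)@Y],1); k=(l[:,1]>.122)&(abs(l[:,0])<.04); P=P[k]; l=l[k]
print('stub local x',l[:,0].min(),l[:,0].max(),'y',l[:,1].max(),'n',len(l)); 
for y0 in np.arange(.120,.17,.008):
    q=l[(l[:,1]>y0)&(l[:,1]<y0+.008)]; 
    if len(q): print(round(y0,3),q[:,0].min().round(4),q[:,0].max().round(4))
B=sel(60,195,130,210,.008,.016); B=B[(abs(B[:,0]-.55)<.1)]; rect('base',B)
for n,b in dict(L=(70,104),R=(150,190)).items():
    Q=sel(b[0],b[1],140,205,.058,.072); s=Q[:,0]; m=(s.min()+s.max())/2; lo=Q[s<m]; hi=Q[s>m]
    print(n,'inner gap',lo[:,0].max(),hi[:,0].min(),'y',Q[:,1].min(),Q[:,1].max(),'outer',s.min(),s.max())
from h import go
go((.500,.30,.223),-0)
go((.470,-.2235,.12),-4.5)
E
python3 m2.py
```

```text
stub local x -0.010517784354490172 0.013051734582127494 y 0.15424799593086688 n 97
0.12 -0.0104 0.0131
0.128 -0.0105 0.0124
0.136 -0.0088 0.0117
0.144 -0.0094 0.0109
0.152 -0.0101 0.0104
base 2432 [550.  258.7] [169.3 300.7] 0.68 z 0.0127
L inner gap 0.5293773152222295 0.5644669765367436 y 0.3326875007558694 0.37941294220529753 outer 0.515448862154287 0.5790974287534973
R inner gap 0.5319705004785309 0.5670241060582322 y 0.13810724597389515 0.18280905759210947 outer 0.5194502642483454 0.581022032109635
t 0.1 pos [0.2699 0.5633 0.2218] yaw 64.4 w 0.08698557761677816 turn [-1.000e-03  1.000e-03  1.124e+00] shift [-321.3 -138.1   -1. ]
t 0.1 pos [0.2699 0.5633 0.2218] yaw 64.4 w 0.08698557761677816 turn [-1.000e-03  1.000e-03  1.203e+00] shift [-520.4 -623.   102.7]
```

Call:
jog_arm([
  [0,0,1.2,-365,-228,0,1],
  [0,0,1.2,-365,-228,0,1],
  [0,0,1.2,-365,-228,0,1],
  [0,0,1.2,-365,-228,0,1],
  [0,0,1.2,-365,-228,0,1],
  [0,0,1.2,-365,-228,0,1],
  [0,0,1.2,-365,-228,0,1],
  [0,0,1.2,-365,-228,0,1],
  [0,0,1.2,-520,-623,100,0.3],
  [0,0,1.2,-520,-623,100,0.3],
  [0,0,1.2,-520,-623,100,0.3],
  [0,0,1.2,-520,-623,100,0.3],
], squeeze=25)

```text
time: 1.3
ee_pos: [0.4775, 0.0289, 0.1785]
eef_rot: [0.733, 0.68, 0.0, -0.0]
ft_force: [0.8, -0.2, 0.8]
width: 0.0628
grip_force: 0.0
```

```bash
python3 -c "
from h import *
go((.4708,-.2277,.12),-4.5)"
```

```text
t 1.3 pos [0.4775 0.0289 0.1785] yaw -4.35 w 0.0628138656280142 turn [-0.    -0.     0.003] shift [-256.4   12.8   58.4]
```

Call:
jog_arm([
  [0,0,0,-256,13,58,0.2],
  [0,0,0,-256,13,58,0.2],
  [0,0,0,-256,13,58,0.2],
  [0,0,0,-256,13,58,0.2],
  [0,0,0,-256,13,58,0.2],
  [0,0,0,-256,13,58,0.2],
  [0,0,0,-256,13,58,0.2],
  [0,0,0,-256,13,58,0.2],
  [0,0,0,-256,13,58,0.2],
])

```text
time: 2.2
ee_pos: [0.4721, -0.2237, 0.1212]
eef_rot: [0.733, 0.681, 0.0, -0.0]
ft_force: [-0.3, 1.0, 0.1]
width: 0.0524
grip_force: 0.0
```

```bash
python3 -c "
from h import *
go((.4708,-.2277,.004),-4.5)
grab('side','s1');cv2.imwrite('pics/s1c.png',cv2.resize(cv2.imread('pics/s1.png')[180:330,180:380],None,fx=3,fy=3))"
```

```text
t 2.2 pos [ 0.4721 -0.2237  0.1212] yaw -4.23 w 0.05238606891253579 turn [ 0.    -0.001  0.005] shift [ -4.1  -1.  117.1]
```

View pics/s1c.png

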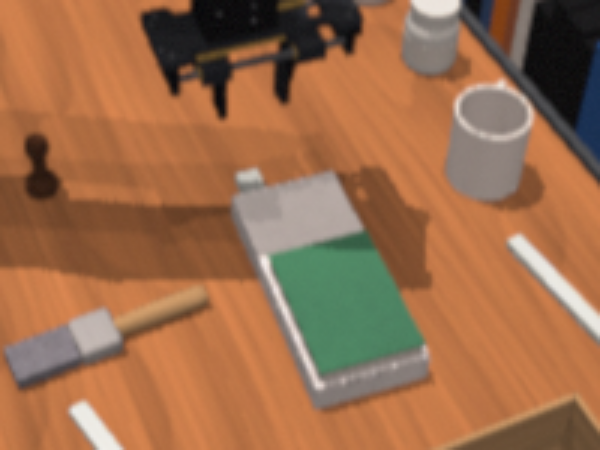

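The crop shows the open fingers at about (250,90), above the stub at (250,180), and lined up with it. I descend to it and close.

Call:
jog_arm([
  [0,0,0,-2,-1,50,0.2],
  [0,0,0,-2,-1,85,0.2],
  [0,0,0,-2,-1,100,0.2],
  [0,0,0,-2,-1,110,0.2],
  [0,0,0,-2,-1,116,0.2],
  [0,0,0,-2,-1,116,0.2],
  [0,0,0,-2,-1,116,0.2],
  [0,0,0,-2,-1,116,-1],
  [0,0,0,-2,-1,116,-1],
  [0,0,0,-2,-1,116,-1],
  [0,0,0,-2,-1,116,-1],
  [0,0,0,-2,-1,116,-1],
])

```text
time: 3.45
ee_pos: [0.4707, -0.2273, 0.0052]
eef_rot: [0.733, 0.68, 0.0, 0.0]
ft_force: [-0.8, -0.1, 1.9]
width: 0.0239
grip_force: 24.9
```

Call:
jog_arm([
  [0,0,0,10,0,0,-1],
  [0,0,0,30,0,0,-1],
  [0,0,0,55,0,0,-1],
  [0,0,0,80,0,0,-1],
  [0,0,0,105,0,0,-1],
  [0,0,0,130,0,0,-1],
  [0,0,0,155,0,0,-1],
  [0,0,0,180,0,0,-1],
  [0,0,0,205,0,0,-1],
  [0,0,0,225,0,0,-1],
  [0,0,0,235,0,0,-1],
  [0,0,0,235,0,0,-1],
])

```text
time: 4.65
ee_pos: [0.4884, 0.0089, 0.0052]
eef_rot: [0.733, 0.681, 0.0, -0.0]
ft_force: [1.0, 1.6, 2.5]
width: 0.0236
grip_force: 24.9
```

Now I open the fingers, hold still, and rise.

Call:
jog_arm([
  [0,0,0,0,0,0,-1],
  [0,0,0,0,0,0,0.2],
  [0,0,0,0,0,0,0.2],
  [0,0,0,0,0,0,0.2],
  [0,0,0,0,0,0,0.2],
  [0,0,0,0,0,0,0.2],
  [0,0,0,0,0,-50,0.2],
  [0,0,0,0,0,-100,0.2],
  [0,0,0,0,0,-150,0.2],
  [0,0,0,0,0,-150,0.2],
  [0,0,0,0,0,-150,0.2],
  [0,0,0,0,0,-150,0.2],
])

```text
time: 5.85
ee_pos: [0.4876, 0.007, 0.154]
eef_rot: [0.733, 0.68, -0.001, -0.0]
ft_force: [-0.0, -0.5, -0.2]
width: 0.052
grip_force: 0.0
```

```bash
python3 - <<'E'
from h import *
c=grab('side','s2'); t=grab('top','t2')
cv2.imwrite('pics/b2.png',cv2.resize(np.hstack([c['image'],t['image']])[:,:,::-1],(800,300)))
for n,k in dict(side=c,top=t).items():
    W=cloud(k); m=(W[...,2]>.009)&(W[...,2]<.0225)&(abs(W[...,0]-.481)<.05)&(W[...,1]>-.235)&(W[...,1]<.05)
    P=W[m]; r=cv2.minAreaRect((P[:,:2]*1000).astype(np.float32)); print(n,len(P),r,np.median(P[:,2]))
    i=k['image'][m].astype(int); print('y range',P[:,1].min(),P[:,1].max())
    p=P[P[:,2]>.014]; f=np.polyfit(p[:,1],p[:,0],1); print('axis yaw',90-np.degrees(np.arctan(f[0])),'x@-.1',np.polyval(f,-.1))
go((.48,-.1,.1),-4.5)
E
```

```text
side 434 ((478.1316833496094, -83.29513549804688), (271.8189392089844, 52.080322265625), 82.1198501586914) 0.017959209764390527
y range -0.21912488076522152 0.04776082454528452
axis yaw 86.55040780018957 x@-.1 0.4809330285284675
top 600 ((479.075439453125, -116.41808319091797), (199.30288696289062, 24.374055862426758), 86.43104553222656) 0.016653641392583518
y range -0.21525546327230977 -0.017694526679373525
axis yaw 86.38464310282434 x@-.1 0.4800205283829145
t 5.95 pos [0.4874 0.0069 0.1537] yaw -4.36 w 0.051849412087641274 turn [-0.002  0.001  0.002] shift [-107.1    0.8   53.8]
```

View pics/b2.png

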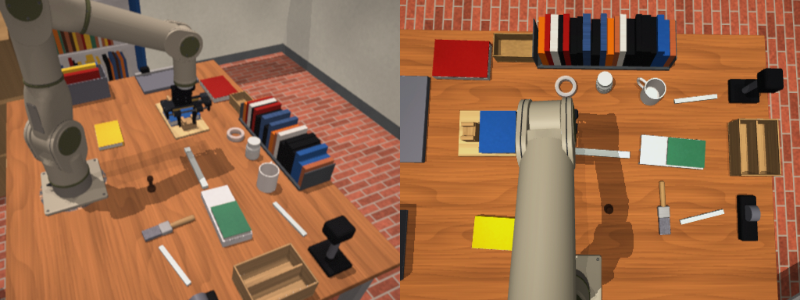

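The picture shows the bar lying free of the rack, partly hidden by the arm in the top view. Its centre is at about (0.480, -0.095). Next I move over the middle and take it there.

Call:
jog_arm([
  [0,0,-0.013,-102,1,54,0.2],
  [0,0,-0.013,-102,1,54,0.2],
  [0,0,-0.013,-102,1,54,0.2],
  [0,0,-0.013,-102,1,54,0.2],
  [0,0,-0.013,-102,1,54,0.2],
  [0,0,-0.013,-102,1,54,0.2],
])

```text
time: 6.55
ee_pos: [0.4819, -0.0935, 0.1012]
eef_rot: [0.728, 0.685, 0.0, -0.0]
ft_force: [-0.8, 0.2, 0.2]
width: 0.052
grip_force: 0.0
```

```bash
python3 -c "
from h import *
go((.4803,-.095,.005),-3.55)
t=grab('top','t3');W=cloud(t);m=(W[...,2]>.01)&(W[...,2]<.0225)&(abs(W[...,0]-.481)<.05)&(W[...,1]>-.25)&(W[...,1]<.07);P=W[m];print(P[:,1].min(),P[:,1].max(),np.polyfit(P[:,1],P[:,0],1))"
```

```text
t 6.55 pos [ 0.4819 -0.0935  0.1012] yaw -3.51 w 0.051984951914576895 turn [ 0.    -0.     0.001] shift [-1.6 -1.5 96.2]
-0.21532208883252113 0.022001041832755017 [0.0653167  0.48630605]
```

Call:
jog_arm([
  [0,0,0,-2,-1,40,0.2],
  [0,0,0,-2,-1,70,0.2],
  [0,0,0,-2,-1,85,0.2],
  [0,0,0,-2,-1,96,0.2],
  [0,0,0,-2,-1,96,0.2],
  [0,0,0,-2,-1,96,0.2],
  [0,0,0,-2,-1,96,-1],
  [0,0,0,-2,-1,96,-1],
  [0,0,0,-2,-1,96,-1],
  [0,0,0,-2,-1,96,-1],
  [0,0,0,-2,-1,96,-1],
  [0,0,0,-2,-1,96,-1],
], squeeze=40)

```text
time: 7.8
ee_pos: [0.4807, -0.0967, 0.0053]
eef_rot: [0.729, 0.684, 0.0, 0.0]
ft_force: [-0.8, 0.8, 3.3]
width: 0.0235
grip_force: 40.0
```

```bash
python3 -c "
from h import *
go((.549,.259,.125),.7)"
```

```text
t 7.8 pos [ 0.4807 -0.0967  0.0053] yaw -3.61 w 0.023509291796759032 turn [ 0.    -0.    -0.075] shift [ 359.3   45.8 -119.6]
```

Call:
jog_arm([
  [0,0,0,0,0,-25,-1],
  [0,0,0,0,0,-60,-1],
  [0,0,0,0,0,-120,-1],
  [0,0,0,0,0,-120,-1],
  [0,0,-0.02,60,8,-120,-1],
  [0,0,-0.03,120,16,-120,-1],
  [0,0,-0.05,180,24,-120,-1],
  [0,0,-0.06,240,32,-120,-1],
  [0,0,-0.075,300,40,-120,-1],
  [0,0,-0.075,340,44,-120,-1],
  [0,0,-0.075,359,46,-120,-1],
  [0,0,-0.075,359,46,-120,-1],
])

```text
time: 9.0
ee_pos: [0.5473, 0.2658, 0.1234]
eef_rot: [0.7, 0.714, -0.0, -0.001]
ft_force: [-0.1, -0.3, -2.5]
width: 0.0236
grip_force: 40.0
```

Call:
jog_arm([
  [0,0,0,0,0,0,-1],
  [0,0,0,0,0,0,-1],
  [0,0,0,0,0,0,-1],
  [0,0,0,0,0,0,-1],
])

```text
time: 9.4
ee_pos: [0.5491, 0.257, 0.1252]
eef_rot: [0.704, 0.711, -0.0, -0.0]
ft_force: [-0.0, -0.0, -2.1]
width: 0.0236
grip_force: 40.0
```

```bash
python3 - <<'E'
from h import *
go((.549,.259,.054),.7)
for n in('top','side'):
    t=grab(n,n+'4'); W=cloud(t); m=(W[...,2]>.100)&(W[...,2]<.15)&(abs(W[...,0]-.549)<.04)&(W[...,1]>.1)&(W[...,1]<.42)
    P=W[m]; e=np.r_[P[P[:,1]<.2],P[P[:,1]>.315]]; print(n,len(P),P[:,1].min(),P[:,1].max())
    for a,b in((.1,.17),(.17,.21),(.31,.35),(.35,.42)):
        q=P[(P[:,1]>a)&(P[:,1]<b)]
        if len(q): print(a,len(q),'x',q[:,0].min().round(4),q[:,0].max().round(4),'z',np.median(q[:,2]).round(4),q[:,2].max().round(4))
a=cv2.imread('pics/side4.png')[80:220,150:330]; cv2.imwrite('pics/s4c.png',cv2.resize(a,None,fx=4,fy=4))
E
```

```text
t 9.4 pos [0.5491 0.257  0.1252] yaw 0.56 w 0.02363656233274872 turn [-0.     0.    -0.002] shift [ 2.  -0.1 71.2]
top 469 0.13568140628077108 0.26401810510592183
0.1 141 x 0.5363 0.5594 z 0.1361 0.1408
0.17 163 x 0.536 0.5584 z 0.1364 0.1413
side 265 0.1331514989243816 0.3775214039748864
0.1 71 x 0.5378 0.5626 z 0.1367 0.1433
0.17 53 x 0.5359 0.5619 z 0.1381 0.1424
0.31 11 x 0.5337 0.5379 z 0.1314 0.143
0.35 4 x 0.5349 0.5372 z 0.1332 0.1409
```

View pics/s4c.png

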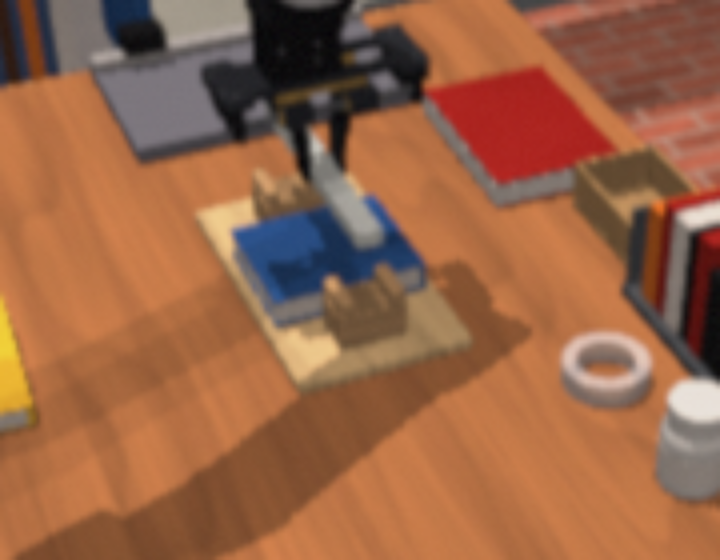

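The crop shows the bar level over the stand, about (345,195), aligned with the channels. The measurements put it within 2–3 mm. Lowering now.

Call:
jog_arm([
  [0,0,0,2.5,1,0,-1],
  [0,0,0,2.5,1,15,-1],
  [0,0,0,2.5,1,30,-1],
  [0,0,0,2.5,1,42,-1],
  [0,0,0,2.5,1,50,-1],
  [0,0,0,2.5,1,56,-1],
  [0,0,0,2.5,1,62,-1],
  [0,0,0,2.5,1,66,-1],
  [0,0,0,2.5,1,69,-1],
  [0,0,0,2.5,1,71,-1],
  [0,0,0,2.5,1,71,-1],
])

```text
time: 10.6
ee_pos: [0.5499, 0.2612, 0.054]
eef_rot: [0.703, 0.711, 0.0, -0.0]
ft_force: [0.3, 0.4, -2.2]
width: 0.0235
grip_force: 40.0
```

Call:
jog_arm([
  [0,0,0,-1,0,1,-1],
  [0,0,0,-1,0,1.5,-1],
  [0,0,0,-1,0,1.5,-1],
  [0,0,0,-1,0,1.5,-1],
])

```text
time: 11.0
ee_pos: [0.5501, 0.2604, 0.0533]
eef_rot: [0.703, 0.711, 0.0, -0.0]
ft_force: [-3.2, -0.3, 5.7]
width: 0.0234
grip_force: 40.0
```

The force shows contact with the channel floor. I release and retreat.

Call:
jog_arm([
  [0,0,0,0,0,0,0.1],
  [0,0,0,0,0,0,0.1],
  [0,0,0,0,0,0,0.1],
  [0,0,0,0,0,0,0.1],
  [0,0,0,0,0,-20,0.1],
  [0,0,0,0,0,-60,0.1],
  [0,0,0,0,0,-110,0.1],
  [0,0,0,0,0,-150,0.1],
  [0,0,0,-50,0,-180,0.1],
  [0,0,0,-100,0,-180,0.1],
  [0,0,0,-150,0,-180,0.1],
  [0,0,0,-200,0,-180,0.1],
])

```text
time: 12.2
ee_pos: [0.5521, 0.0656, 0.233]
eef_rot: [0.703, 0.711, 0.001, 0.0]
ft_force: [1.1, 0.4, 0.1]
width: 0.0477
grip_force: 0.0
```

Call:
jog_arm([
  [0,0,0,-50,0,0,0.1],
  [0,0,0,-100,0,0,0.1],
  [0,0,0,-150,0,0,0.1],
  [0,0,0,-150,0,0,0.1],
  [0,0,0,-150,0,0,0.1],
  [0,0,0,-150,0,0,0.1],
])

```text
time: 12.8
ee_pos: [0.5542, -0.0813, 0.2324]
eef_rot: [0.702, 0.712, 0.0, -0.0]
ft_force: [-0.4, 0.7, -1.5]
width: 0.0481
grip_force: 0.0
```

```bash
python3 - <<'E'
from h import *
t=grab('top','t5'); W=cloud(t); v,u=np.mgrid[:384,:512]
i=t['image'].astype(int); grey=(i.max(-1)-i.min(-1)<40)&(i.min(-1)>90)
m=grey&(W[...,2]>.05)&(W[...,2]<.08)&(abs(W[...,0]-.549)<.04)&(W[...,1]>.1)&(W[...,1]<.42)
P=W[m]; print(len(P),cv2.minAreaRect((P[:,:2]*1000).astype(np.float32)),P[:,1].min(),P[:,1].max())
for a in np.arange(.13,.38,.05):
    q=P[(P[:,1]>a)&(P[:,1]<a+.05)]; print(a.round(2),q[:,0].min().round(4),q[:,0].max().round(4),np.median(q[:,2]).round(4))
cv2.imwrite('pics/t5c.png',cv2.resize(cv2.imread('pics/t5.png')[120:220,60:200],None,fx=5,fy=5))
E
```

```text
805 ((548.9470825195312, 259.6542663574219), (23.50811004638672, 240.43719482421875), 0.5608247518539429) 0.13934582489156533 0.3799235935841085
0.13 0.5387 0.5617 0.0643
0.18 0.5381 0.5614 0.0649
0.23 0.5371 0.5605 0.0647
0.28 0.5371 0.5603 0.065
0.33 0.5366 0.5597 0.0647
```

View pics/t5c.png

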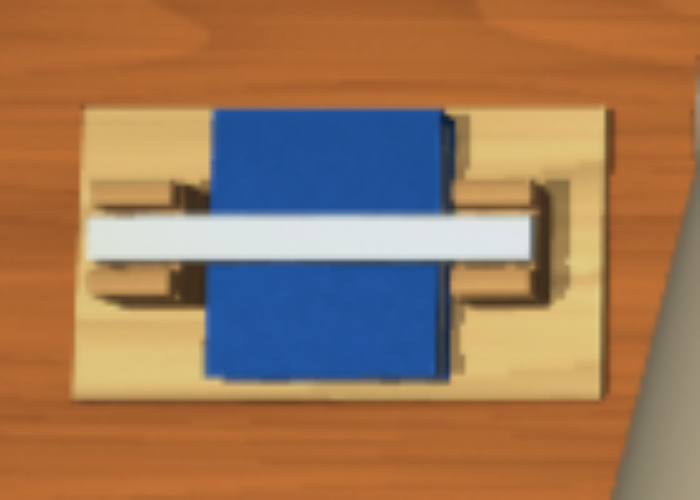

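The bar lies in both channels, from (88,237) to (532,237). Its top is at 64–65 mm and it is centred within about 1 mm. Handing in.

```bash
python3 -c "
from h import *
print(order.close_job())"
```

```text
the job is handed in; nothing more can be done
None
```

The bar was drawn out of the rack, set down and let go, then taken by its middle and laid flat in both channels; the final camera check puts it within about 1 mm of the seat, and the job was handed in at about 13 s (no verdict was returned).

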